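# Set the banding wheel's speed under its flip cover

### The arm

A 7-joint arm with a two-finger parallel gripper is mounted at the origin on the work surface; the furniture and walls round the work are solid. World frame = base frame: x ahead of the robot, y to its left, z up, the work surface at z = 0. Lengths are in m, angles in rad, forces in N, time in s.
With the tool pointing down it reaches from about 0.4 to 0.925 m from the base axis. Payload 5.6 kg.
Tool frame: the origin (TCP) lies at the very end of the fingers, on their centre line; the grasp point (between the pads) lies 19 mm behind it; z points along the fingers, y is the line along which they close (so a half turn about z gives the same grasp; the last joint's range is limited). The gripper opens to 85 mm and grips with 20 to 120 N. Pads are 22 mm wide; open, the fingers measure 114 mm over their backs; the gripper's body (76 mm by 85 mm) begins 54 mm behind the grasp point. The pads swing forward as they close: fully open they stand 13 mm farther back than shut.
Start: joints at [1.086, 0.468, -0.012, 1.603, 0.006, 1.071, -0.056], TCP at [0.278, -0.588, 0.231] pointing down, gripper open.
Joint ranges: [-2.53, 2.53], [-0.31, 2.02], [-1.57, 1.55], [0.28, 2.44], [-1.29, 4.43], [0.15, 1.84], [-2.92, 2.92]. Speed limits (rad/s): [2.57, 2.57, 3.14, 3.14, 3.14, 3.14, 3.14].

### API

Orientations are given as a unit quaternion [w, x, y, z].
In Python, from station import arm gives the robot as it stands.
- The arm moves only by the tool play_rows, never from a script. Its argument "rows" is a list of rows, each a list of 6 numbers: the shift along the world's x, y, z normalised to -1 to 1, where 1 is 25 mm, then the turn, a rotation vector about the world's x, y, z normalised to -1 to 1, where 1 is 8 degrees. In form: [[tx, ty, tz, ax, ay, az], ...]. A call has 1 to 12 rows; each row shifts and turns the commanded pose from where the row before left it; what a row does not reach is not made up. A row lasts 1/8 s, in which the tool goes at most 62.5 mm and 10.7 degrees, less where a joint would pass 70% of its speed; a pose out of reach is approached as far as the arm can. A call with a number of a shift or a turn outside -1 to 1 is refused whole. A call with a gripper value outside its range is refused whole. "claw" is the closure, from -1 (fully open) to 1 (shut), set as the call begins (left out, the last holds). The fingers move at their own pace and stop on an object; "newtons" is the grip in N (left out, the last holds). Time passes only in rows, so rows that do not move let the fingers close. It gives the time, the measured TCP pose, the force, the opening and the grip force at its end, in the units of the state.
- arm.get_state(): the state, without advancing time (a new reading comes with each control period).
- arm.grab_frame(name): name is "side" or "top" or "wrist"; returns a dict with "img" (420x560x3 uint8, red, green, blue), "mtx" (3x3 intrinsics, pixels), "dist" ([k1, k2, p1, p2, k3] as OpenCV has them; the pictures are not rectified), "camera_from_world" (4x4, takes a point from world to camera coordinates). Camera axes: x right, y up, looking along -z (the intrinsics and any distortion apply to the point x, -y, -z); pixel columns grow to the right and rows downward; lengths in m; the calibration is good to about 2 mm. A picture is of the moment at which its call begins. There is no depth.
- arm.hand_in(): hands the job in; it is judged then, once.
The state is a dict: "time": time; "qpos": joint angles; "qvel": joint speeds; "joint_efforts": joint torques, N m; "eef_pos": TCP position; "tool_rot": TCP orientation; "force": force on the tool from outside, world axes, zero at the start; "wrist_torque": the same for the moment, N m; "width": opening from 0.0 (shut) to 1.0 (fully open); "grip_force": force on a finger pad.
Only numpy, scipy, OpenCV 4.12 (cv2) and the standard library are available. Lean on these libraries where they do the work, as an engineer would, in place of code of your own. Each camera call takes 0.05 s, during which the arm holds its last target. There are 200 camera calls.

### The job

Lift the hinged cover of the banding wheel's speed control until its stay drops behind the catch and the cover stands open by itself. Then turn the black knob under it clockwise until its pointer is in line with the brass set mark on the dial, and leave the cover propped open. Do not disturb the egg standing on the wheel, nor the jar and brush in front of it, nor shift the brass mark.

Things in the scene. Friction and masses are not known exactly. Their poses are not given: they have to be found in the camera images.
- wheel_unit: the banding wheel with its speed control, one fixed grey unit. Origin on the table under the middle of the control case; its x points to the case's back (hinge side), y to its left (where the egg wheel is), z up. Case 190 (x) x 176 (y) mm, walls 70 mm high; open well inside 176 x 160 mm, its floor 32 mm above the table, under the cover. Wheel housing on the left, 62 mm high with its 104 mm disc
- cover (a joint): angle of the cover about its hinge: 0 lying shut, grows as it is lifted. It drops shut by itself unless lifted beyond about 1.46, where its stay (a steel leg on the right side) falls behind a catch; when let go it then settles back to 1.39 and stands there. Hinge stop at 1.57. About 0.2 kg, loose hinge
- cover_hinge (a point): middle of the cover's hinge line, at the case's back edge, 72 mm above the table; the line runs along wheel_unit's y. The cover is a clear pane in a steel frame, 187 mm from hinge to front edge, 174 mm wide, with 12 mm lips inside
- cover_tab (a point): grip point of the cover's black pull tab: a bar 14 mm wide (along wheel_unit's y), 8 mm thick, that juts 45 mm forward from the middle of the cover's front edge. The point lies 212 mm from the hinge line, 25 mm beyond the front edge, and moves with the cover. Pinched across its width from above, it can pivot between the fingers as the cover swings
- speed_knob (a joint): angle of the black speed knob: grows clockwise seen from above, stays where it is left (friction about 0.04 N m), travel 0 to 4.71; pointing to the unit's back at 2.36
- knob_grip (a point): on the knob's vertical axis at the height to grip, 60 mm above the table, 119 mm in front of the hinge. The knob's grip is an upright bar 46 mm long, 15 mm wide, from 36 to 67 mm above the table, along the direction to pointer_tip, on a round foot 54 mm wide and 3.5 mm thick. Free well floor round it for 60 mm or more
- pointer_tip (a point): point 34 mm out from the knob's axis, just off the end of the knob's nose with its white line; it turns with the knob and shows where the pointer points
- set_mark (a joint): angle of the brass set mark on the same scale as speed_knob: the pointer is in line with it when both read the same. It starts 0.6 to 1.5 rad clockwise of the knob; stiff, not to be moved
- mark_tip (a point): inner tip of the brass set mark, a small brass slider (10 mm wide) on the rim of the silver dial, 34 mm out from the knob's axis, just above the well floor
- red_egg_centre (a point): centre of the red wooden egg, 42 mm across and 54 mm tall, standing loose on the wheel's disc
- ochre_jar_centre (a point): centre of the ochre paint jar with black cap, 39 mm across, 48 mm tall, on the table in front of the wheel
- band_brush: orange paint brush lying on the table at the left front, 208 mm long, 7 mm thick; origin under its middle
- desk_lamp: white desk lamp, fixed, only to steer clear of; it never moves. Its base (40 mm high) spans x 0.49 to 0.65, y -0.33 to -0.13; its stem slants from there back toward the robot to a flat head at x 0.14 to 0.36, y -0.34 to -0.17, topping out 0.50 m above the table. Origin on the table at x 0.39, y -0.24

How it is judged:
On the way, in this order (a step that is already met when the one before it is completed fails the run):
1. the cover stands open on its stay with the robot's hand off it (value of joint cover above 1.3 rad and contact force between the fingers and cover below 0.1 N), for 0.3 s.
2. the knob's pointer is in line with the brass mark (horizontal distance between pointer_tip and mark_tip below 0.005 m), for 0.2 s.
At the end, for the whole second after the job is handed in: the cover stands still, propped open by itself (joint above 1.3), and the pointer is in line with the brass mark: pointer_tip within 5 mm of mark_tip, seen from above (value of joint cover above 1.3 rad and velocity of joint cover between -0.05 and 0.05 rad/s and horizontal distance between pointer_tip and mark_tip below 0.005 m); the robot touches nothing.
It fails at once if the egg on the wheel is knocked (moved over 20 mm) (distance of red_egg_centre from where it was at the start of the episode above 0.02 m).
It fails at once if the jar or the brush is knocked (moved over 30 mm) (distance of any of ochre_jar_centre, band_brush from where it was at the start of the episode above 0.03 m).
It fails at once if the brass set mark is shifted (its tip moved over 3 mm) (distance of mark_tip from where it was at the start of the episode above 0.003 m).
It also fails if it takes over 61 s, if anything falls off the work surface, if the arm or the gripper's body presses on something with over 40 N, if the wrist force passes 120 N, or if a joint passes its speed limit or range.

## Working session

There is one attempt and no reset: what is moved stays moved. The work goes in short steps, Python scripts to look and compute and a tool call to move; the robot and the scene stay as the last step left them, time stands still between calls to the robot, and variables do not carry over. Pictures are saved under pics/ and viewed, at most 10 in all, crops included, and the job is handed in when it is done.

Besides the shell and the picture viewer there is one more tool, called after "Emit:" by a JSON object that holds its "fn" and its "kwargs". play_rows: Moves the arm, as the interface text tells. Scaled input: -1 to 1 covers 25 mm each way for a shift and 8 degrees each way for a turn. Its arguments: {"type":"object","properties":{"rows":{"type":"array"},"claw":{"type":"number"},"newtons":{"type":"number"}},"required":["rows"]}

```bash
mkdir -p pics
cat > h.py <<'E'
import numpy as np, cv2, json
from station import arm
def grab(n,save):
    f=arm.grab_frame(n); cv2.imwrite(f'pics/{save}.png',cv2.cvtColor(f['img'],cv2.COLOR_RGB2BGR))
    np.savez(f'pics/{save}.npz',**{k:np.array(v) for k,v in f.items()}); return f
def load(s): return dict(np.load(f'pics/{s}.npz'))
def ray(f,uv):
    p=cv2.undistortPoints(np.array([[uv]],float),np.array(f['mtx']),np.array(f['dist'],float))[0,0]
    T=np.array(f['camera_from_world']); R=T[:3,:3]; c=-R.T@T[:3,3]
    return c,R.T@np.array([p[0],-p[1],-1])
def atz(f,uv,z):
    c,d=ray(f,uv); return c+d*(z-c[2])/d[2]
def proj(f,P):
    T=np.array(f['camera_from_world']); q=(T[:3,:3]@np.atleast_2d(P).T).T+T[:3,3]
    q=q*[1,-1,-1]
    return cv2.projectPoints(q,np.zeros(3),np.zeros(3),np.array(f['mtx']),np.array(f['dist'],float))[0][:,0]
E
python3 - <<'E'
from h import *
a=grab('top','t0')['img'];b=grab('side','s0')['img']
cv2.imwrite('pics/t0b.png',cv2.resize(a[:,:,::-1],(784,588),interpolation=cv2.INTER_CUBIC))
cv2.imwrite('pics/s0b.png',cv2.resize(b[:,:,::-1],(784,588),interpolation=cv2.INTER_CUBIC))
s=arm.get_state();print(s)
E
```

```text
{'time': 0.1, 'qpos': array([ 1.08599038,  0.46828835, -0.01160061,  1.60350567,  0.00599048,
        1.07140006, -0.05630415]), 'qvel': array([ 0.00063807, -0.0018716 , -0.00153034, -0.00279925, -0.00015553,
       -0.00019642,  0.00135858]), 'joint_efforts': array([ 9.54549796e-04, -5.33516192e+01,  2.15018378e-02, -2.51963782e+01,
        1.14801139e-02,  4.31361113e-03, -1.10298586e-05]), 'eef_pos': array([ 0.27765616, -0.58717445,  0.23044478]), 'tool_rot': array([-7.50988535e-04,  9.75707943e-01,  2.19073952e-01, -2.23219962e-04]), 'force': array([ 0.03586226, -0.03984665, -0.6931629 ]), 'wrist_torque': array([ 0.06690983,  0.00252559, -0.06602031]), 'grip_force': 0.0, 'width': 0.997227477014095}
```

View pics/t0b.png

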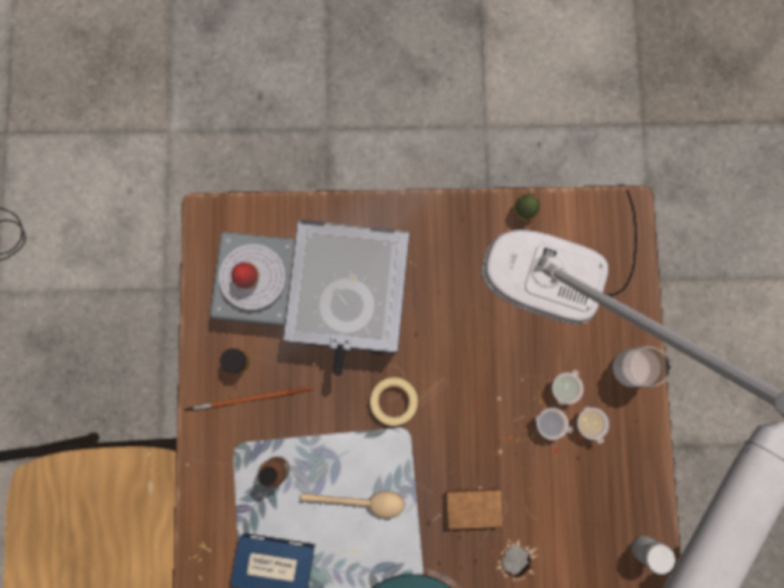

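View pics/s0b.png

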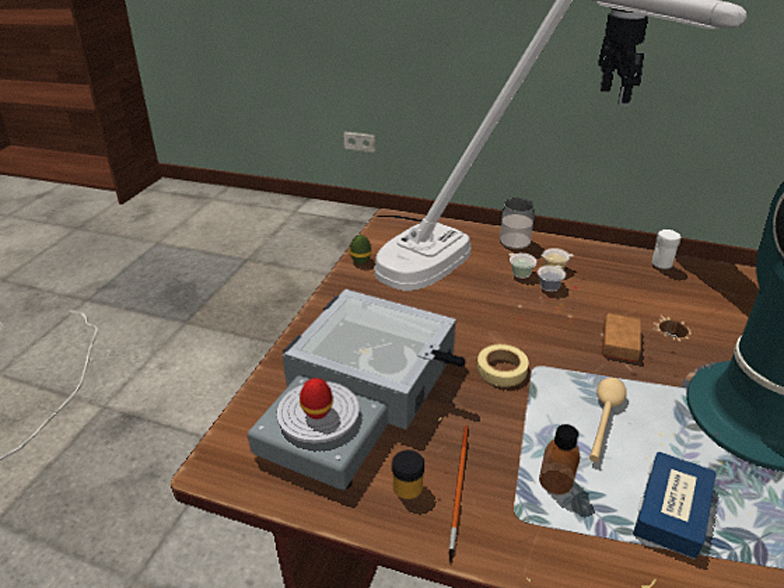

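Run:
```python
from h import *
np.set_printoptions(precision=4,suppress=True)
t=load('t0');s=load('s0')
for n,uv,z in [('BL',(298,222),.074),('BR',(408,231),.074),('FR',(397,352),.074),('FL',(285,341),.074),('tabtip',(338,372),.074),('tabroot',(341,345),.074),('ringc',(347,305),.034),('egg',(245,274),.09),('jar',(232,361),.048),('brushA',(187,408),.004),('brushB',(311,389),.004)]:
    print(n,atz(t,np.array(uv)/1.4,z))
P=[[.278,-.588,.231],[.25,-.25,.5],[.57,-.23,.04],[0.14,-.25,.5],[0.36,-.25,.5],[0,0,0]]
print(proj(t,P)*1.4);print(proj(s,P)*1.4)
for f in(t,s):print(ray(f,(280,210)))
```

```text
BL [0.6525 0.1616 0.074 ]
BR [ 0.6353 -0.01    0.074 ]
FR [0.4467 0.0111 0.074 ]
FL [0.4669 0.1816 0.074 ]
tabtip [0.4182 0.1013 0.074 ]
tabroot [0.4591 0.0964 0.074 ]
ringc [0.5254 0.0889 0.034 ]
egg [0.5688 0.2399 0.09  ]
jar [0.4392 0.2677 0.048 ]
brushA [0.3673 0.3488 0.004 ]
brushB [0.3933 0.1502 0.004 ]
[[878.3059 471.2393]
 [721.2894 555.2661]
 [544.9567 273.3342]
 [733.9413 696.7898]
 [709.7812 422.0037]
 [409.3974 644.3683]]
[[611.9337 102.9509]
 [656.862  -12.2183]
 [423.0837 245.0975]
 [739.5504  -3.9891]
 [576.6413 -18.6885]
 [761.4186 412.7977]]
(array([0.397 , 0.0291, 1.0694]), array([ 0.1385, -0.0121, -0.9903]))
(array([0.3007, 0.7438, 0.6282]), array([ 0.2643, -0.7788, -0.569 ]))
```

Emit:
{"fn": "play_rows", "kwargs": {"rows": [[0, 0, 1, 0, 0, 0], [0, 0, 1, 0, 0, 0], [0, 0, 1, 0, 0, 0], [0, 0, 1, 0, 0, 0], [0, 0, 1, 0, 0, 0], [0, 0, 1, 0, 0, 0], [0, 0, 1, 0, 0, 0], [0, 0, 1, 0, 0, 0], [0, 0, 1, 0, 0, 0], [0, 0, 1, 0, 0, 0]]}}

```text
time: 1.35
eef_pos: [0.2778, -0.5875, 0.4815]
tool_rot: [-0.001, 0.976, 0.219, -0.0]
force: [-0.1, -0.6, 0.1]
width: 1.002
grip_force: 0.0
```

Run:
```python
from h import *
s=arm.get_state();print(s['qpos'],s['eef_pos'],s['time'],s['tool_rot'])
```

```text
[ 1.07568494e+00  3.46433305e-01  2.80843480e-03  1.22644856e+00
 -9.32487617e-04  1.56977263e+00 -5.07629908e-02] [ 0.27776722 -0.58745345  0.48151281] 1.35 [-5.08021548e-04  9.75710933e-01  2.19061394e-01 -1.52436484e-04]
```

Emit:
{"fn": "play_rows", "kwargs": {"rows": [[0, 0, 1, 0, 0, 0], [0, 0, 1, 0, 0, 0], [0, 0, 1, 0, 0, 0], [0, 0, 1, 0, 0, 0], [0, 0, 1, 0, 0, 0], [0, 0, 1, 0, 0, 0]]}}

```text
time: 2.1
eef_pos: [0.276, -0.5835, 0.6167]
tool_rot: [0.011, 0.976, 0.219, 0.002]
force: [-0.3, 0.2, 0.9]
width: 0.999
grip_force: 0.0
```

Run:
```python
from h import *
s=arm.get_state();print(s['qpos'],s['eef_pos'],s['time'],s['tool_rot'])
```

```text
[ 9.49503098e-01  3.61154592e-01  2.15389593e-01  9.23502932e-01
 -7.87013868e-02  1.84128135e+00 -4.92493179e-04] [ 0.27596787 -0.58346286  0.61666349] 2.1 [0.01097853 0.97565103 0.2190412  0.0023415 ]
```

Emit:
{"fn": "play_rows", "kwargs": {"rows": [[0.8, 1, -0.4, 0, 0, 0.5], [0.8, 1, -0.4, 0, 0, 0.5], [0.8, 1, -0.4, 0, 0, 0.5], [0.8, 1, -0.2, 0, 0, 0.5], [0.8, 1, 0, 0, 0, 0.5], [0.8, 1, 0, 0, 0, 0.5], [0.8, 1, 0, 0, 0, 0.5], [0.8, 1, 0, 0, 0, 0.5]]}}

```text
time: 3.1
eef_pos: [0.437, -0.3812, 0.5817]
tool_rot: [0.01, 0.876, 0.482, 0.005]
force: [0.6, -0.0, -0.8]
width: 1.0
grip_force: 0.0
```

Emit:
{"fn": "play_rows", "kwargs": {"rows": [[0, 1, 0, 0, 0, 0.8], [0, 1, 0, 0, 0, 0.8], [0, 1, 0, 0, 0, 0.8], [0, 1, 0, 0, 0, 0.8], [0, 1, 0, 0, 0, 0.8], [0, 1, 0, 0, 0, 0.8], [0, 1, 0, 0, 0, 0.8], [0, 1, 0, 0, 0, 0.8], [0, 1, 0, 0, 0, 0.8], [0, 1, 0, 0, 0, 0.8], [0, 1, 0, 0, 0, 0.8], [0, 1, 0, 0, 0, 0.8]]}}

```text
time: 4.6
eef_pos: [0.4357, -0.0811, 0.5816]
tool_rot: [0.004, 0.387, 0.922, 0.01]
force: [-0.3, -0.0, -0.1]
width: 1.003
grip_force: 0.0
```

Run:
```python
from h import *
from scipy.spatial.transform import Rotation as R
s=arm.get_state();print(s['qpos'],s['eef_pos'],s['time'])
w=s['tool_rot'];print(R.from_quat(w,scalar_first=True).as_matrix())
```

```text
[ 0.4368315  -0.04104088 -0.29783908  1.46447558 -0.02901381  1.70290105
  0.91108673] [ 0.43572376 -0.08110831  0.5816235 ] 4.6
[[-7.00394132e-01  7.13586200e-01  1.55818732e-02]
 [ 7.13756179e-01  7.00239968e-01  1.47004805e-02]
 [-4.20990412e-04  2.14177885e-02 -9.99770524e-01]]
```

Emit:
{"fn": "play_rows", "kwargs": {"rows": [[0, 0.6, -1, -0.1, 0.11, 0.41], [0, 0.6, -1, 0, 0, 0.41], [0, 0.6, -1, 0, 0, 0.41], [0, 0.6, -1, 0, 0, 0.41], [0, 0.6, -1, 0, 0, 0.41], [0, 0.6, -1, 0, 0, 0.41], [0, 0.6, -1, 0, 0, 0.41], [0, 0.6, -1, 0, 0, 0.41], [0, 0.6, -1, 0, 0, 0.41], [0, 0.6, -1, 0, 0, 0.41], [-0.1, 0.6, -1, 0, 0, 0.41], [-0.2, 0.6, -1, 0, 0, 0.42], [0, 0, 0, 0, 0, 0]]}}

```text
validation failed for argument at $.ro...
```

Emit:
{"fn": "play_rows", "kwargs": {"rows": [[0, 0.6, -1, -0.1, 0.11, 0.41], [0, 0.6, -1, 0, 0, 0.41], [0, 0.6, -1, 0, 0, 0.41], [0, 0.6, -1, 0, 0, 0.41], [0, 0.6, -1, 0, 0, 0.41], [0, 0.6, -1, 0, 0, 0.41], [0, 0.6, -1, 0, 0, 0.41], [0, 0.6, -1, 0, 0, 0.41], [0, 0.6, -1, 0, 0, 0.41], [0, 0.6, -1, 0, 0, 0.41], [-0.1, 0.6, -1, 0, 0, 0.41], [-0.2, 0.6, -1, 0, 0, 0.42]]}}

```text
time: 6.1
eef_pos: [0.428, 0.0985, 0.2809]
tool_rot: [-0.0, 0.054, 0.999, 0.001]
force: [0.4, -0.4, 0.5]
width: 1.002
grip_force: 0.0
```

Run:
```python
from h import *
from scipy.spatial.transform import Rotation as R
s=arm.get_state();print(s['qpos'],s['eef_pos'],s['time'])
w=s['tool_rot'];print(R.from_quat(w,scalar_first=True).as_matrix())
a=grab('wrist','w0')['img']
cv2.imwrite('pics/w0b.png',cv2.resize(a[:,:,::-1],(784,588),interpolation=cv2.INTER_CUBIC))
```

```text
[ 0.21203263  0.08848946 -0.53597589  2.00441519  0.05035606  1.0617964
  1.11566774] [0.42803948 0.09854942 0.28088964] 6.1
[[-9.94136653e-01  1.08129487e-01 -5.73423955e-04]
 [ 1.08128846e-01  9.94136333e-01  1.05056160e-03]
 [ 6.83658275e-04  9.82398126e-04 -9.99999284e-01]]
```

View pics/w0b.png

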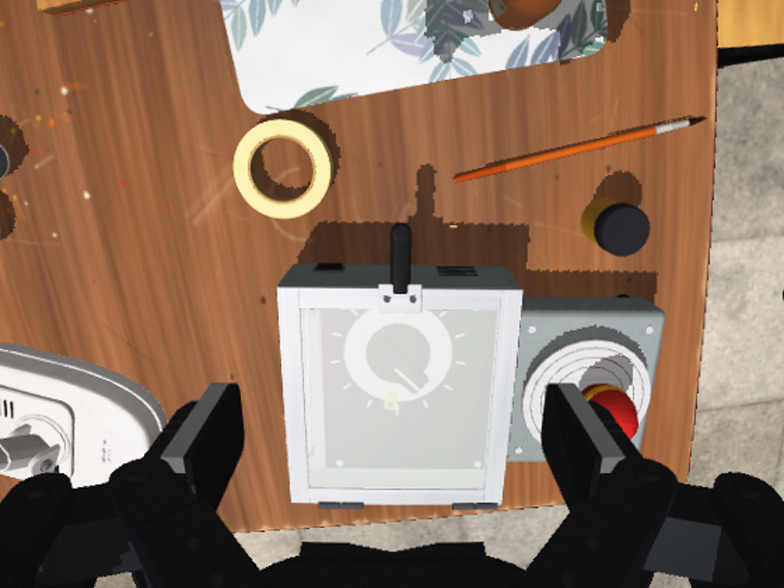

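Run:
```python
from h import *
np.set_printoptions(precision=4,suppress=True)
f=load('w0')
for n,uv,z in [('FR',(278,289),.076),('FL',(522,289),.076),('BL',(504,504),.076),('BR',(291,501),.076),('tabtip',(400,224),.074),('tabroot',(400.5,288),.074),('knobtop',(397,355),.06),('ring',(398,354),.033),('ptr',(425,390),.06),('mark',(391,394),.035)]:
    print(n,atz(f,np.array(uv)/1.4,z))
a=cv2.cvtColor(f['img'],cv2.COLOR_RGB2BGR)[205:305,230:340]
cv2.imwrite('pics/w0c.png',cv2.resize(a,(770,700)[:2],interpolation=cv2.INTER_CUBIC)[:600])
```

```text
FR [0.4511 0.0175 0.076 ]
FL [0.4696 0.1869 0.076 ]
BL [0.6533 0.1677 0.076 ]
BR [ 0.6311 -0.005   0.076 ]
tabtip [0.4153 0.1068 0.074 ]
tabroot [0.4603 0.1025 0.074 ]
knobtop [0.5173 0.0941 0.06  ]
ring [0.5289 0.094  0.033 ]
ptr [0.5493 0.1126 0.06  ]
mark [0.5636 0.0844 0.035 ]
```

View pics/w0c.png

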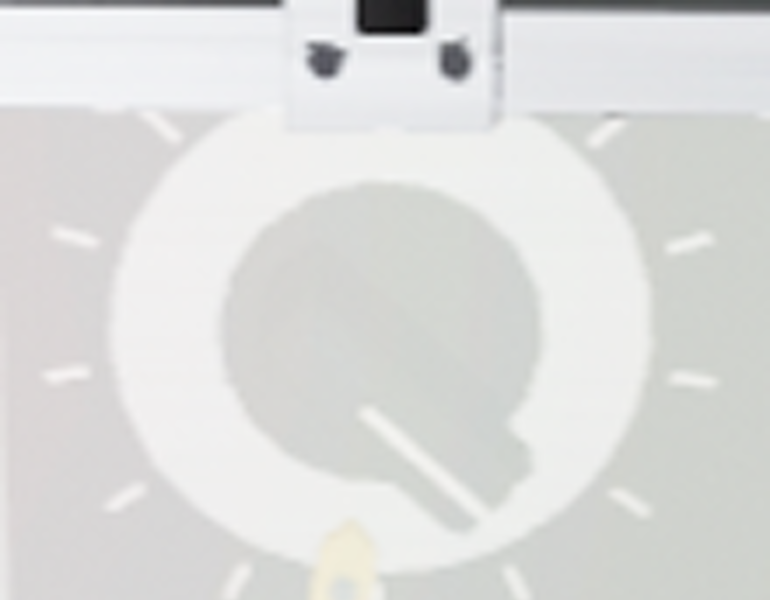

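Emit:
{"fn": "play_rows", "kwargs": {"rows": [[0.12, 0.26, -1, 0, 0, -0.05], [0, 0, -1, 0, 0, 0], [0, 0, -1, 0, 0, 0], [0, 0, -1, 0, 0, 0], [0, 0, -1, 0, 0, 0], [0, 0, -1, 0, 0, 0], [0, 0, -1, 0, 0, 0], [0, 0, -1, 0, 0, 0], [0, 0, -1, 0, 0, 0], [0, 0, 0, 0, 0, 0]], "claw": 0}}

```text
time: 7.4
eef_pos: [0.4305, 0.1038, 0.0557]
tool_rot: [-0.002, 0.059, 0.998, -0.0]
force: [0.5, -0.2, 0.3]
width: 0.502
grip_force: 0.0
```

Emit:
{"fn": "play_rows", "kwargs": {"rows": [[0, 0, 0, 0, 0, 0], [0, 0, 0, 0, 0, 0], [0, 0, 0, 0, 0, 0], [0, 0, 0, 0, 0, 0], [0, 0, 0, 0, 0, 0]], "claw": 1, "newtons": 20}}

```text
time: 8.02
eef_pos: [0.4321, 0.1039, 0.0576]
tool_rot: [0.001, 0.06, 0.998, 0.001]
force: [-0.8, -0.5, 7.8]
width: 0.158
grip_force: 24.2
```

Run:
```python
from h import *
s=arm.get_state();print(s['width'],s['grip_force'],s['force'],s['eef_pos'])
a=grab('side','s1')['img'][180:330,200:400]
cv2.imwrite('pics/s1b.png',cv2.resize(a[:,:,::-1],(800,600),interpolation=cv2.INTER_CUBIC))
```

```text
0.15794935065166685 24.200361259281635 [-0.75838319 -0.53624397  7.76106844] [0.4320903  0.10393711 0.05757698]
```

View pics/s1b.png

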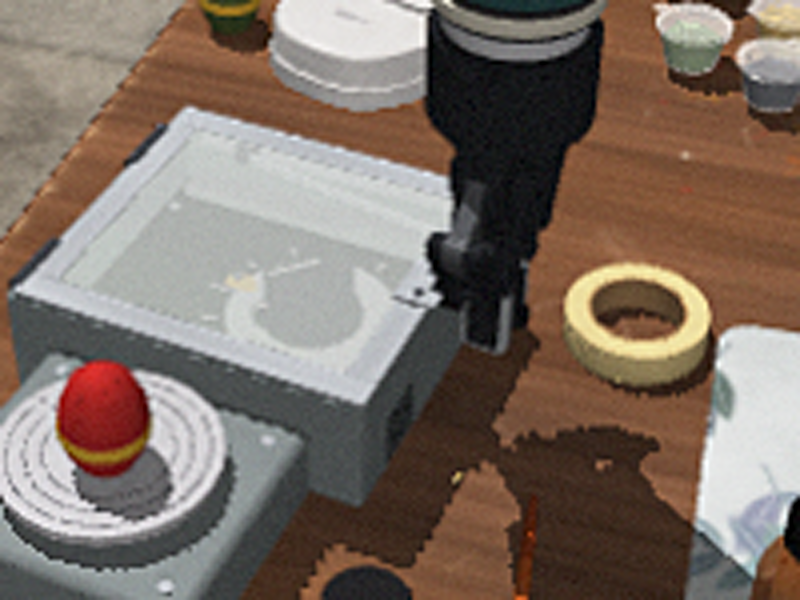

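Emit:
{"fn": "play_rows", "kwargs": {"rows": [[0.04, 0, 0.85, 0, 0, 0], [0.13, -0.015, 0.85, 0, 0, 0], [0.21, -0.025, 0.83, 0, 0, 0], [0.29, -0.03, 0.8, 0, 0, 0], [0.37, -0.04, 0.77, 0, 0, 0], [0.45, -0.05, 0.73, 0, 0, 0], [0.52, -0.06, 0.68, 0, 0, 0], [0.58, -0.065, 0.63, 0, 0, 0]]}}

```text
time: 9.07
eef_pos: [0.4951, 0.0963, 0.2103]
tool_rot: [-0.002, 0.06, 0.998, 0.0]
force: [0.5, 1.1, -4.9]
width: 0.162
grip_force: 22.4
```

Emit:
{"fn": "play_rows", "kwargs": {"rows": [[0.63, -0.07, 0.56, 0, 0, 0], [0.69, -0.08, 0.5, 0, 0, 0], [0.73, -0.085, 0.43, 0, 0, 0], [0.77, -0.09, 0.35, 0, 0, 0], [0.8, -0.09, 0.27, 0, 0, 0], [0.83, -0.095, 0.19, 0, 0, 0], [0.84, -0.1, 0.1, 0, 0, 0]]}}

```text
time: 9.95
eef_pos: [0.6284, 0.0803, 0.2715]
tool_rot: [-0.001, 0.06, 0.998, -0.0]
force: [-1.9, -2.3, 5.5]
width: 0.156
grip_force: 24.6
```

Run:
```python
from h import *
s=arm.get_state();print(s['width'],s['grip_force'],s['force'],s['eef_pos'])
a=grab('side','s2')['img'][80:350,120:480]
cv2.imwrite('pics/s2b.png',cv2.resize(a[:,:,::-1],(800,600),interpolation=cv2.INTER_CUBIC))
```

```text
0.15566139693942227 24.619324319064617 [-1.87745801 -2.34914101  5.51726555] [0.62838906 0.08025648 0.2715204 ]
```

View pics/s2b.png

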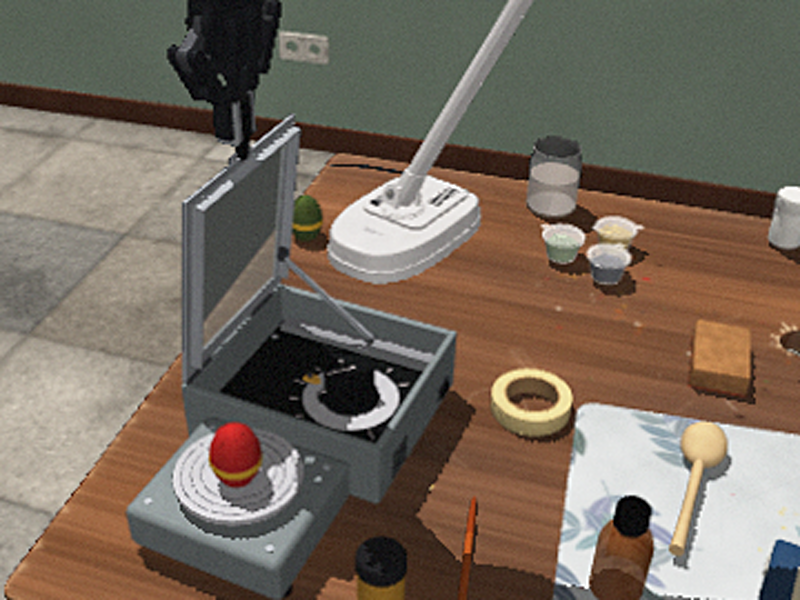

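Emit:
{"fn": "play_rows", "kwargs": {"rows": [[0.2, -0.02, 0, 0, 0, 0], [0, 0, 0, 0, 0, 0], [0, 0, 0, 0, 0, 0], [-0.4, 0.04, -0.02, 0, 0, 0], [-0.4, 0.04, -0.04, 0, 0, 0], [-0.4, 0.04, -0.06, 0, 0, 0], [0, 0, 0, 0, 0, 0]]}}

```text
time: 10.88
eef_pos: [0.6074, 0.0829, 0.2684]
tool_rot: [0.005, 0.06, 0.998, 0.001]
force: [14.5, -1.5, -1.0]
width: 0.156
grip_force: 24.2
```

Emit:
{"fn": "play_rows", "kwargs": {"rows": [[0.18, -0.02, 0, 0, 0, 0], [0, 0, 0, 0, 0, 0]]}}

```text
time: 11.12
eef_pos: [0.61, 0.0825, 0.2688]
tool_rot: [0.003, 0.06, 0.998, 0.001]
force: [5.5, -1.5, 5.9]
width: 0.159
grip_force: 25.1
```

Emit:
{"fn": "play_rows", "kwargs": {"rows": [[0, 0, 0, 0, 0, 0], [0, 0, 0, 0, 0, 0], [0, 0, 0, 0, 0, 0], [0, 0, 1, 0, 0, 0], [0, 0, 1, 0, 0, 0], [0, 0, 1, 0, 0, 0], [0, 0, 1, 0, 0, 0], [-1, 0, 0, 0, 0, 0], [-1, 0, 0, 0, 0, 0], [-1, 0.1, 0, 0, 0, 0], [-1, 0.2, 0, 0, 0, 0], [0, 0, 0, 0, 0, 0]], "claw": 0}}

```text
time: 12.62
eef_pos: [0.5063, 0.0915, 0.3673]
tool_rot: [-0.0, 0.059, 0.998, 0.0]
force: [1.0, -0.3, 0.5]
width: 0.496
grip_force: 0.0
```

Run:
```python
from h import *
s=arm.get_state();print(s['width'],s['force'],s['eef_pos'],s['qpos'],s['time'])
a=grab('wrist','w1')['img']
cv2.imwrite('pics/w1b.png',cv2.resize(a[:,:,::-1],(784,588),interpolation=cv2.INTER_CUBIC))
```

```text
0.4956988999812724 [ 1.04950937 -0.30297746  0.45620931] [0.50630535 0.09148924 0.36728547] [ 0.22672638  0.16515122 -0.52965117  1.72697858  0.08654419  1.27362254
  1.13045235] 12.625
```

View pics/w1b.png

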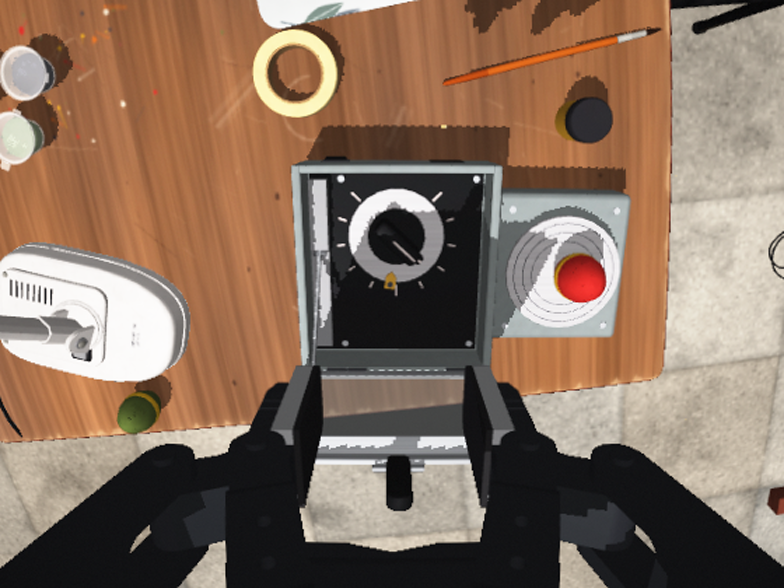

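Run:
```python
from h import *
f=load('w1')
a=f['img'][130:215,235:335,::-1]
cv2.imwrite('pics/w1c.png',cv2.resize(a,(700,595),interpolation=cv2.INTER_CUBIC))
```

```text
(no output)
```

View pics/w1c.png

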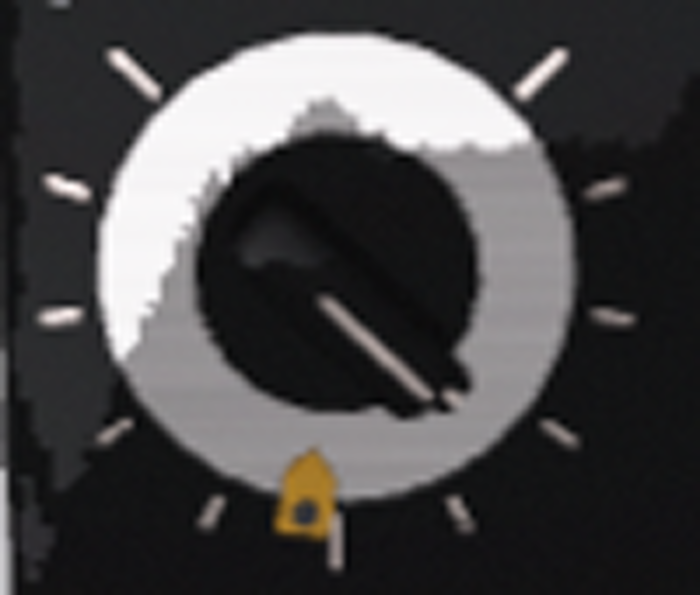

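Run:
```python
from h import *
np.set_printoptions(precision=4,suppress=True)
f=load('w1')
g=lambda u,v,z: atz(f,(235+(u+.5)/7-.5,130+(v+.5)/7-.5),z)
import math
ring=[g(98,266,.0335),g(578,266,.0335),g(338,32,.0335),g(338,500,.0335)]
c=sum(ring)/4;foot=(g(197,272,.0355)+g(478,272,.0355)+g(337,135,.0355)+g(337,410,.0355))/4
m=g(314,450,.035)
l0=g(323,298,.067);l1=g(432,397,.067); n=g(452,402,.045)
tick=g(336,545,.033)
a=lambda p,q:math.atan2(*(p-q)[[1,0]])
print(c,foot,m,l0,l1,np.linalg.norm(m-c))
print('mark',a(m,c),'tick',a(tick,c),'line',a(l1,l0),'l1 from c',a(l1,c),'l0',a(l0,c), np.linalg.norm((l1-c)[:2]),np.linalg.norm((l0-c)[:2]))
# end-of-nose both corners
for u,v in [(400,410),(470,385),(435,398)]:
  for z in(.067,.045,.037):p=g(u,v,z);print(u,z,p,np.linalg.norm((p-c)[:2]),a(p,c))
```

```text
[0.527  0.094  0.0335] [0.5273 0.0938 0.0355] [0.5605 0.0855 0.035 ] [0.5248 0.0914 0.067 ] [0.5445 0.1082 0.067 ] 0.03463725853381946
mark -0.24703778179821592 tick -0.12302711978403794 line 0.7057554023726923 l1 from c 0.6785478485170356 l0 -2.2508906828193265 0.022604318674080193 0.003343949769608356
400 0.067 [0.5462 0.1024 0.067 ] 0.021018745895840157 0.4110203075061357
400 0.045 [0.552  0.1024 0.045 ] 0.02646503164890414 0.3236869948918757
400 0.037 [0.5542 0.1024 0.037 ] 0.028482431254173202 0.3002789881180687
470 0.067 [0.5432 0.115  0.067 ] 0.026526381483363563 0.9123865750239695
470 0.045 [0.5489 0.1156 0.045 ] 0.03077987988190136 0.77906935628992
470 0.037 [0.5509 0.1159 0.037 ] 0.0324375509355683 0.7395318376557806
435 0.067 [0.5448 0.1087 0.067 ] 0.02310634246323491 0.6888805522646005
435 0.045 [0.5505 0.109  0.045 ] 0.027964777024334312 0.5670146337332068
435 0.037 [0.5526 0.1091 0.037 ] 0.029811299507698348 0.5327450069773063
```

Emit:
{"fn": "play_rows", "kwargs": {"rows": [[0, 0.1, -1, 0, 0, 0.6], [0, 0, -1, 0, 0, 0.6], [0, 0, -1, 0, 0, 0.6], [0, 0, -1, 0, 0, 0.6], [0.2, 0, -1, 0, 0, 0.6], [0.2, 0, -1, 0, 0, 0.6], [0.2, 0, -1, 0, 0, 0.6], [0.2, 0, -1, 0, 0, 0.6], [0.03, 0, -1, 0, 0, 0.6], [0, 0, -0.3, 0, 0, 0.44], [0, 0, 0, 0, 0, 0]], "claw": 0.3}}

```text
time: 14.05
eef_pos: [0.5286, 0.093, 0.1332]
tool_rot: [-0.002, -0.34, 0.94, 0.001]
force: [-0.0, -0.2, -0.1]
width: 0.345
grip_force: 0.0
```

Run:
```python
from h import *
s=arm.get_state();print(s['width'],s['force'],s['eef_pos'],s['qpos'],s['time'])
a=grab('wrist','w2')['img']
cv2.imwrite('pics/w2b.png',cv2.resize(a[:,:,::-1],(784,588),interpolation=cv2.INTER_CUBIC))
```

```text
0.34538704665939857 [-0.00614198 -0.16905221 -0.07615554] [0.52856556 0.09300886 0.13319654] [ 0.23089081  0.48625231 -0.58498523  1.92889748  0.35443618  0.83306538
  1.72162558] 14.05
```

View pics/w2b.png

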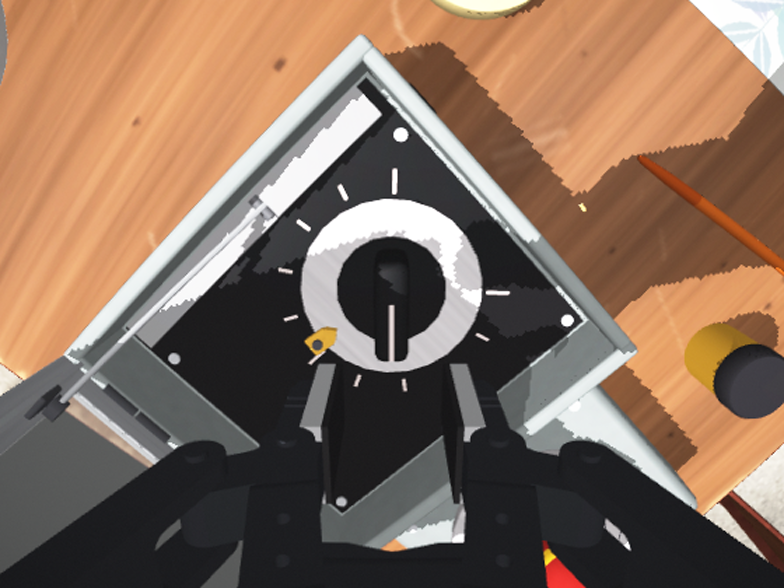

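Emit:
{"fn": "play_rows", "kwargs": {"rows": [[-0.05, 0.03, -1, 0, 0, 0], [0, 0, -1, 0, 0, 0], [0, 0, -1, 0, 0, 0], [0, 0, -0.5, 0, 0, 0], [0, 0, 0, 0, 0, 0]]}}

```text
time: 14.72
eef_pos: [0.5271, 0.0941, 0.0467]
tool_rot: [-0.001, -0.341, 0.94, 0.0]
force: [-0.3, 0.0, -0.2]
width: 0.351
grip_force: 0.0
```

Emit:
{"fn": "play_rows", "kwargs": {"rows": [[0, 0, 0, 0, 0, 0], [0, 0, 0, 0, 0, 0], [0, 0, 0, 0, 0, 0], [0, 0, 0, 0, 0, 0]], "claw": 1, "newtons": 30}}

```text
time: 15.22
eef_pos: [0.5289, 0.0931, 0.0481]
tool_rot: [0.001, -0.34, 0.94, -0.001]
force: [3.7, -4.0, 0.7]
width: 0.168
grip_force: 33.4
```

Emit:
{"fn": "play_rows", "kwargs": {"rows": [[0.06, -0.03, 0, 0, 0, -0.85], [0, 0, 0, 0, 0, -0.85], [0, 0, 0, 0, 0, -0.85], [0, 0, 0, 0, 0, -0.85], [0, 0, 0, 0, 0, -0.85], [0, 0, 0, 0, 0, -0.85], [0, 0, 0, 0, 0, -0.85], [0, 0, 0, 0, 0, -0.85], [0, 0, 0, 0, 0, 0], [0, 0, 0, 0, 0, 0]]}}

```text
time: 16.48
eef_pos: [0.5293, 0.0923, 0.048]
tool_rot: [0.0, 0.126, 0.992, -0.0]
force: [0.4, -5.5, 6.3]
width: 0.169
grip_force: 34.2
```

Emit:
{"fn": "play_rows", "kwargs": {"rows": [[0, 0, 0, 0, 0, 0], [0, 0, 0, 0, 0, 0], [0, 0, 0, 0, 0, 0], [0, 0, 1, 0, 0, 0], [0, 0, 1, 0, 0, 0], [0, 0, 1, 0, 0, 0], [0, 0, 1, 0, 0, 0], [0, 0, 1, 0, 0, 0], [0, 0, 1, 0, 0, 0], [0, 0, 0, 0, 0, 0]], "claw": 0.3}}

```text
time: 17.73
eef_pos: [0.5297, 0.0939, 0.1986]
tool_rot: [0.001, 0.126, 0.992, 0.001]
force: [0.1, -0.2, -0.3]
width: 0.348
grip_force: 0.0
```

Run:
```python
from h import *
s=arm.get_state();print(s['width'],s['force'],s['eef_pos'],s['time'],s['tool_rot'])
a=grab('wrist','w3')['img'][130:330,150:410]
cv2.imwrite('pics/w3b.png',cv2.resize(a[:,:,::-1],(780,600),interpolation=cv2.INTER_CUBIC))
```

```text
0.348344585573209 [ 0.12673952 -0.19646341 -0.27824918] [0.52969238 0.09389411 0.19864187] 17.725 [0.0012448  0.12621611 0.99200143 0.00105365]
```

View pics/w3b.png

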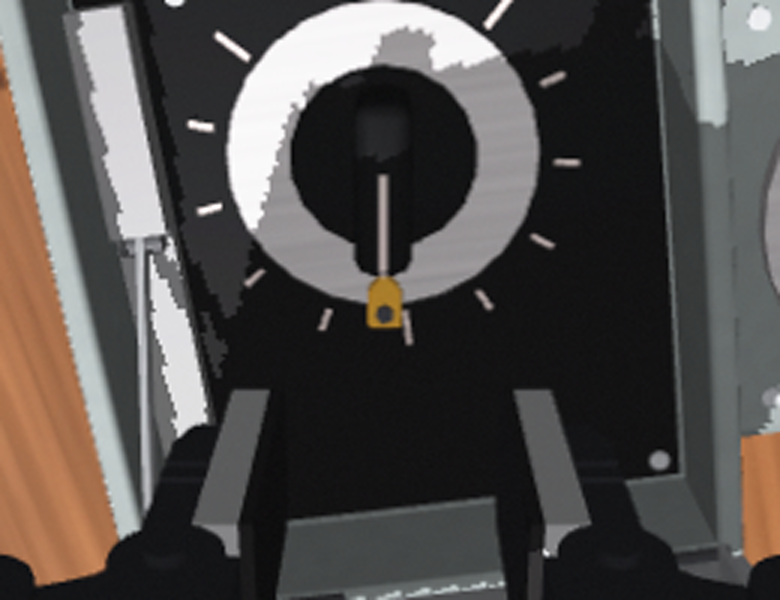

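The last picture shows the white line at column 383 pointing straight at the brass tip at (384, 278). The cover is still propped, so I'll hand in.

```bash
python3 -c "
from station import arm
print(arm.hand_in())"
```

```text
the job is handed in; nothing more can be done
None
```

I handed the job in at about 18 s: the cover stands propped on its stay and the last wrist picture shows the knob's pointer in line with the brass mark. The egg, jar and brush were not touched, and hand-in gave no verdict.

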